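Free the wedged power module from its bay

ROBOT

A 6-joint arm with a two-finger parallel gripper is mounted at the origin on a cart in front of the work surface, level with it; the furniture and walls round the work are solid. World frame = base frame: x ahead of the robot, y to its left, z up, the work surface at z = 0. Lengths are in mm, angles in degrees, forces in N, time in s.
With the tool pointing down it reaches from about 350 to 850 mm from the base axis. Payload 8.1 kg.
Tool frame: the origin (TCP) lies at the very end of the fingers, on their centre line; the grasp point (between the pads) lies 19 mm behind it; z points along the fingers, y is the line along which they close (so a half turn about z gives the same grasp; the last joint's range is limited). The gripper opens to 85 mm and grips with 20 to 120 N. Pads are 22 mm wide; open, the fingers measure 114 mm over their backs; the gripper's body (76 mm by 85 mm) begins 54 mm behind the grasp point. The pads swing forward as they close: fully open they stand 13 mm farther back than shut.
Start: joints at [-74.565, 7.471, 85.268, -0, 87.261, -4.893], TCP at [208.462, -562.627, 197.692] pointing down, gripper open.
Joint ranges: [-169.43, 169.43], [-51.17, 129.36], [1.28, 143.12], [-76.62, 256.62], [0, 156.53], [-152.29, 152.29]. Speed limits (degrees/s): [136.94, 136.94, 159.86, 180, 180, 180].

INTERFACE

Orientations are given as [roll, pitch, yaw] about the fixed x, y, z axes, in that order (R = Rz(yaw) Ry(pitch) Rx(roll)).
In Python, from bench import r gives the robot as it stands.
- The arm moves only by the shell command python3 -m jog 'ROWS' [FORCE]. ROWS is JSON, a list of rows, each a list of 7 numbers: the turn, a rotation vector about the tool's x, y, z in degrees, then the shift along the tool's x, y, z in mm, then the closure, from -1 (fully open) to 1 (shut), so that 0 is half open. A call has 1 to 5 rows; each row shifts and turns the commanded pose from where the row before left it, along the tool's axes as they then stand; what a row does not reach is not made up. A row lasts 1/10 s, in which the tool goes at most 50 mm and 8.59 degrees, less where a joint would pass 70% of its speed; a pose out of reach is approached as far as the arm can. A call is refused whole if a number of a shift passes 50 or a number of a turn 8.59, either way. A call with a gripper value outside its range is refused whole. The fingers move at their own pace and stop on an object; FORCE is the grip in N (left out, the last holds). Time passes only in rows, so rows that do not move let the fingers close. It gives the time, the measured TCP pose, the force, the opening and the grip force at its end, in the units of the state.
- r.sense(): the state, without advancing time (a new reading comes with each control period).
- r.snapshot(name): name is "scene" or "top" or "wrist"; returns a dict with "pixels" (400x640x3 uint8, red, green, blue), "fx", "fy", "cx", "cy" (pixels), "world_to_cam" (4x4, takes a point from world to camera coordinates); the wrist camera has in their place "hand_eye" (4x4, takes a point from camera to tool coordinates, whose origin is the TCP and whose axes are the flange's). Camera axes: x right, y up, looking along -z (the intrinsics and any distortion apply to the point x, -y, -z); pixel columns grow to the right and rows downward; lengths in mm; the calibration is good to about 2 mm. A picture is of the moment at which its call begins: read the wrist's pose just before it. There is no depth.
- r.hand_in(): hands the job in; it is judged then, once.
The state is a dict: "time": time; "joint_pos": joint angles; "qd": joint speeds; "joint_efforts": joint torques, N m; "tool_pos": TCP position; "tcp_rot": TCP orientation; "ft_force": force on the tool from outside, world axes, zero at the start; "wrist_torque": the same for the moment, N m; "finger_gap": finger opening in mm; "grip_force": force on a finger pad.
Only numpy, scipy, OpenCV 4.12 (cv2) and the standard library are available. Lean on these libraries where they do the work, as an engineer would, in place of code of your own. Each camera call takes 0.05 s, during which the arm holds its last target. There are 200 camera calls.

TASK

One of the two power modules has gone into its bay crooked and is wedged end to end: its near end is down on the floor, its far end is propped on the ledge, and its corners catch under the rim. Take it by the black grip on its top, turn it level inside the bay to free its corners, then lift it straight out and stand it upright in the middle of the black rubber mat. Leave the other module, which sits level in its own bay, where it is.

Things in the scene. Friction and masses are not known exactly. Their poses are not given: they have to be found in the camera images.
- jam_module_centre (a point): centre of the wedged module's body, 40 mm above its underside. Ribbed aluminium block, 96 (x) x 56 (y) x 80 mm (z), 0.3-0.6 kg. At the start its x is in line with its bay's but tilted 28 degrees about its y: near end low, far end high, top leaning to the robot. Tilted it is 122 mm end to end, level 96. There is room to turn it level about this centre; about the grip it would hit the bay's near end.
- jam_module_grip (a point): middle of the wedged module's grip: an upright solid black rubber bar on the middle of its top, 44 mm along the module's x, 16 mm thick along its y, 36 mm tall along its z. This point lies 58 mm above the body's centre along the module's z (18 mm above its top face). Axes as the module's.
- jam_bay: grey sheet-metal bay, open above, fixed on the bench, holding the wedged module. Origin: centre of its underside, on the bench; x away from the robot (within 30 degrees), z up. Outside 132 (x) x 82 (y) mm, inside 126 x 76, inner floor 4 mm up. Along the foot of its far (+x) inner end runs a black connector ledge, 11 mm deep, its top 45 mm above the bench; it props up the module's far end.
- jam_bay_mouth (a point): centre of that bay's mouth, at the top of its rim, 99 mm above the bench. On both short ends the rim has a flat lip, 3 mm thick, reaching 7 mm inward (underside 96 mm above the bench), so the mouth is 112 mm (x) by 76 mm (y): too short for the tilted module, long enough for the level one. Axes as the bay's.
- good_module_centre (a point): centre of the body of the other module, 40 mm above its underside: same make and size, level in a bay of its own; to be left where it is. Its black grip stands 21 mm above the rim of its bay.
- good_bay: the other module's bay, same make and size as the first, fixed. The two bays stand left and right of the mat, either way round. Origin: centre of its underside, on the bench.
- mat: black rubber mat, 190 (x) x 150 (y) x 3 mm, fixed flat on the bench between the bays. Origin: centre of its underside, on the bench; its top is 3 mm above.

How it is judged (in metres and radians):
On the way, in this order (a step that is already met when the one before it is completed fails the run):
1. the wedged module has been turned level (within about 12 degrees) while still in its bay (angle between jam_module_centre's own z axis and vertical below 0.21 rad and horizontal distance between jam_module_centre and jam_bay below 0.035 m and z of jam_module_centre in the frame of jam_bay below 0.125 m), for 0.1 s.
2. it has been lifted out, its underside above the bay's rim (z of jam_module_centre in the frame of jam_bay above 0.142 m), for 0.05 s.
At the end, for the whole second after the job is handed in: The freed module stands upright (within 6 degrees) and at rest on the rubber mat, its centre within 45 mm of the mat's centre; the other module is within 15 mm of where it was (horizontal distance between jam_module_centre and mat below 0.045 m and angle between jam_module_centre's own z axis and vertical below 0.1 rad and z of jam_module_centre in the frame of mat between 0.038 and 0.048 m and linear speed of jam_module below 0.02 m/s and distance of good_module_centre from where it was at the start of the episode below 0.015 m); the robot touches nothing.
It fails at once if the other module was disturbed (moved more than 20 mm) (distance of good_module_centre from where it was at the start of the episode above 0.02 m).
It also fails if it takes over 32 s, if anything falls off the work surface, if the arm or the gripper's body presses on something with over 40 N, if the wrist force passes 120 N, or if a joint passes its speed limit or range.

## Working session

There is one attempt and no reset: what is moved stays moved. The work goes in short steps, Python scripts to look and compute and a shell command to move; the robot and the scene stay as the last step left them, time stands still between calls to the robot, and variables do not carry over. Pictures are saved under pics/ and viewed, at most 13 in all, crops included, and the job is handed in when it is done.

```bash
mkdir -p pics; ls; python3 - <<'E'
from bench import r
import cv2,numpy as np
s=r.sense();print({k:np.round(v,3).tolist() for k,v in s.items()})
for n in("top","scene"):
    d=r.snapshot(n);cv2.imwrite(f"pics/{n}0.png",d["pixels"][:,:,::-1])
    print(n,{k:(np.round(v,4).tolist()) for k,v in d.items() if k!="pixels"})
E
```

```text
pics
{'time': 0.0, 'joint_pos': [-74.564, 7.515, 85.331, 0.001, 87.263, -4.892], 'qd': [-0.081, -0.077, -0.021, -0.15, 0.075, -0.019], 'joint_efforts': [0.003, -56.939, -50.055, -0.0, 0.015, 0.0], 'tool_pos': [208.306, -562.002, 196.623], 'tcp_rot': [-179.891, -0.011, 20.328], 'ft_force': [-0.321, -0.201, 0.249], 'wrist_torque': [-0.02, -0.015, 0.056], 'grip_force': 0.0, 'finger_gap': 85.441}
top {'fx': 485.6525, 'fy': 485.6525, 'cx': 322.6459, 'cy': 198.2591, 'world_to_cam': [[-0.0192, -0.9996, -0.0212, 38.1], [0.9938, -0.0214, 0.1093, -545.8659], [-0.1097, -0.019, 0.9938, -1143.9665], [0.0, 0.0, 0.0, 1.0]]}
scene {'fx': 516.7849, 'fy': 516.7849, 'cx': 314.7822, 'cy': 202.0071, 'world_to_cam': [[-0.5251, -0.851, -0.0052, 288.5243], [0.617, -0.3849, 0.6864, -394.2209], [-0.5861, 0.3573, 0.7272, -1112.1153], [0.0, 0.0, 0.0, 1.0]]}
```

View pics/top0.png

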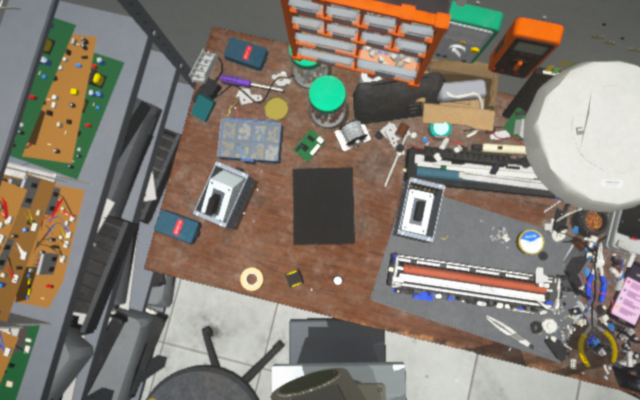

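View pics/scene0.png

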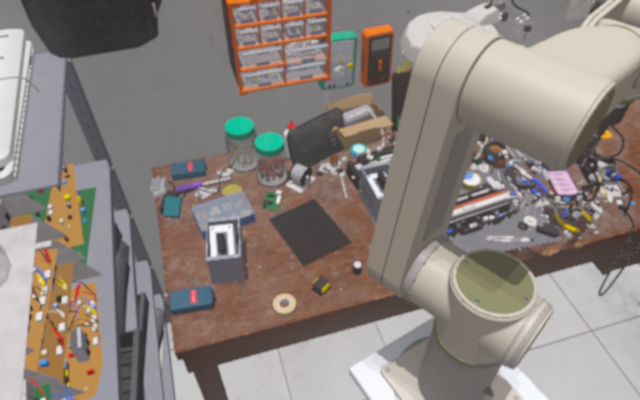

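The top view shows the mat at about (323,206), one bay at (224,195) and the other at (420,209). In the scene view the left bay is at (225,245). I'll crop the top view to tell which one is wedged.

```bash
cat > h.py <<'E'
import numpy as np,cv2
from scipy.spatial.transform import Rotation as R
def ray(d,u,v,pose=None):
    dc=np.array([(u-d["cx"])/d["fx"],-(v-d["cy"])/d["fy"],-1.])
    if "world_to_cam" in d: T=np.linalg.inv(d["world_to_cam"])
    else: T=pose@np.array(d["hand_eye"])
    return T[:3,3],T[:3,:3]@dc
def onz(d,u,v,z,pose=None):
    o,k=ray(d,u,v,pose);return o+k*(z-o[2])/k[2]
def tri(rays):
    A=0;b=0
    for o,k in rays:
        k=k/np.linalg.norm(k);P=np.eye(3)-np.outer(k,k);A=A+P;b=b+P@o
    x=np.linalg.solve(A,b);return x,[float(np.linalg.norm(np.cross(x-o,k/np.linalg.norm(k)))) for o,k in rays]
def pose(s):
    T=np.eye(4);T[:3,:3]=R.from_euler("xyz",s["tcp_rot"],degrees=True).as_matrix();T[:3,3]=s["tool_pos"];return T
E
python3 - <<'E'
from bench import r
from h import *
d=r.snapshot("top");p=d["pixels"][:,:,::-1]
a=cv2.resize(p[155:235,185:265],(400,400),interpolation=2);b=cv2.resize(p[170:250,380:460],(400,400),interpolation=2)
cv2.imwrite("pics/crop.png",np.hstack([a,b]))
for n,(u0,v0,u1,v1) in {"mat":(285,160,360,250)}.items():
    m=(p.max(2)<50).astype(np.uint8);q=np.zeros_like(m);q[v0:v1,u0:u1]=m[v0:v1,u0:u1]
    c=max(cv2.findContours(q,0,2)[0],key=cv2.contourArea);rc=cv2.minAreaRect(c);print(rc)
    print(onz(d,*rc[0],3),[onz(d,*x,3).round(1).tolist() for x in cv2.boxPoints(rc)])
for c in((224,195),(420,209)):print(onz(d,*c,99))
E
```

```text
Traceback (most recent call last):
ValueError: max() iterable argument is empty
```

View pics/crop.png

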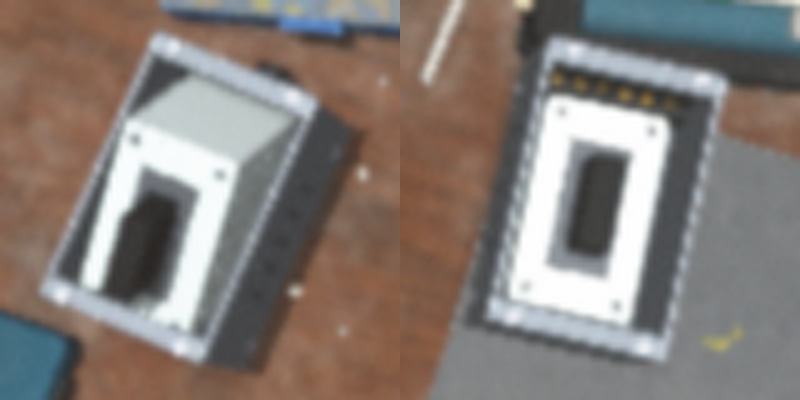

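The left bay (crop left half) holds the wedged module. Its rim corners in the top picture are about (216,163), (248.6,175.4), (225.6,227) and (193.6,213.4). The right bay's module is level.

```bash
python3 - <<'E'
from bench import r
from h import *
d=r.snapshot("top");p=d["pixels"][:,:,::-1]
print(p[206,323],p[206,300])
q=np.zeros(p.shape[:2],np.uint8);q[155:255,280:365]=(p.max(2)<75)[155:255,280:365]
q=cv2.morphologyEx(q,cv2.MORPH_OPEN,np.ones((5,5)))
c=max(cv2.findContours(q,0,2)[0],key=cv2.contourArea);rc=cv2.minAreaRect(c);print(rc)
P=[onz(d,*x,3) for x in cv2.boxPoints(rc)];print(np.mean(P,0),np.round(P,1).tolist())
C=np.array([onz(d,*c,99) for c in((216,163),(248.6,175.4),(225.6,227),(193.6,213.4))]);print(C.round(1).tolist(),C.mean(0))
for a,b in((3,0),(2,1)):
    e=C[b]-C[a];print(np.degrees(np.arctan2(e[1],e[0])),np.linalg.norm(e))
for a,b in((1,0),(2,3)):
    e=C[b]-C[a];print(np.degrees(np.arctan2(e[1],e[0]))-90,np.linalg.norm(e))
w=r.snapshot("wrist");print(w["fx"],w["cx"],w["cy"],np.round(w["hand_eye"],3).tolist(),[k for k in w])
E
```

```text
[53 56 57] [52 54 55]
((323.0860900878906, 205.7673797607422), (75.02149200439453, 59.27698516845703), 89.14490509033203)
[531.65401697  26.87373749   3.        ] [[625.3, 100.3, 3.0], [624.2, -47.4, 3.0], [438.2, -45.3, 3.0], [438.9, 99.9, 3.0]]
[[626.0, 269.9, 99.0], [595.4, 194.6, 99.0], [478.0, 247.3, 99.0], [510.5, 320.7, 99.0]] [552.48318512 258.12230405  99.        ]
-23.734069672793357 126.09732682344125
-24.182126166016825 128.60830520284475
-22.11541781220221 81.29287035902865
-23.88453774681986 80.2549944753823
286.9698529442183 318.6486713682546 198.16360596021678 [[0.0, 0.958, 0.285, 73.485], [1.0, -0.0, 0.001, 1.064], [0.001, 0.285, -0.958, -176.252], [0.0, 0.0, 0.0, 1.0]] ['pixels', 'fx', 'fy', 'cx', 'cy', 'hand_eye']
```

```bash
for i in 1 2 3 4; do :; done; python3 -m jog '[[0,0,0,30,-32.5,-3,-1],[0,0,0,30,-32.5,-3,-1],[0,0,0,30,-32.5,-3,-1],[0,0,0,30,-32.5,-3,-1],[0,0,0,30,-32.5,-3,-1]]'
python3 -m jog '[[0,0,0,30,-32.5,-3,-1],[0,0,0,30,-32.5,-3,-1],[0,0,0,30,-32.5,-3,-1],[0,0,0,30,-32.5,-3,-1],[0,0,0,30,-32.5,-3,-1]]'
python3 -m jog '[[0,0,0,30,-32.5,-3,-1],[0,0,0,30,-32.5,-3,-1],[0,0,0,30,-32.5,-3,-1],[0,0,0,30,-32.5,-3,-1],[0,0,0,30,-32.5,-3,-1]]'
```

```text
time: 0.75
tool_pos: [293.0, -356.5, 212.7]
tcp_rot: [180.0, -0.0, 20.3]
ft_force: [0.8, 0.5, 0.4]
finger_gap: 85.1
grip_force: 0.0
time: 1.25
tool_pos: [377.2, -152.0, 228.0]
tcp_rot: [180.0, -0.0, 20.3]
ft_force: [1.2, -0.6, -0.1]
finger_gap: 85.2
grip_force: 0.0
time: 1.75
tool_pos: [461.5, 52.8, 243.0]
tcp_rot: [180.0, -0.0, 20.3]
ft_force: [0.8, -1.1, -0.2]
finger_gap: 85.5
grip_force: 0.0
```

```bash
python3 -m jog '[[0,0,-8.5,30,-32.5,-3,-1],[0,0,-8.5,25.0,-36.5,-3,-1],[0,0,-8.5,19,-40,-3,-1],[0,0,-8.5,13,-42,-3,-1],[0,0,-8.5,7,-44,-3,-1]]'
python3 -m jog '[[0,0,-8.5,0,0,0,-1],[0,0,-8.5,0,0,0,-1],[0,0,-8.5,0,0,0,-1],[0,0,-8.5,0,0,0,-1],[0,0,-8.5,0,0,0,-1]]'
python3 -m jog '[[0,0,-8.5,0,0,0,-1],[0,0,-8.5,0,0,0,-1],[0,0,-8.5,0,0,0,-1],[0,0,-8.5,0,0,0,-1],[0,0,-8.5,0,0,0,-1]]'
python3 -m jog '[[0,0,-8,0,0,0,-1],[0,0,0,0,0,0,-1]]'
python3 - <<'E'
from bench import r
from h import *
s=r.sense();print(s["tool_pos"],s["tcp_rot"],np.round(s["joint_pos"],1),s["time"])
w=r.snapshot("wrist");np.savez("w1.npz",T=pose(s),**w);cv2.imwrite("pics/w1.png",w["pixels"][:,:,::-1])
E
```

```text
time: 2.25
tool_pos: [419.7, 250.9, 257.3]
tcp_rot: [-180.0, 0.0, 63.2]
ft_force: [0.1, 1.2, 0.3]
finger_gap: 85.6
grip_force: 0.0
time: 2.75
tool_pos: [420.2, 249.1, 257.6]
tcp_rot: [-180.0, 0.0, 105.7]
ft_force: [-0.1, 0.0, -0.3]
finger_gap: 85.2
grip_force: 0.0
time: 3.25
tool_pos: [420.3, 249.0, 257.6]
tcp_rot: [-180.0, -0.0, 148.2]
ft_force: [-0.2, 0.2, 0.3]
finger_gap: 85.5
grip_force: 0.0
time: 3.45
tool_pos: [420.3, 249.0, 257.7]
tcp_rot: [-180.0, -0.0, 156.0]
ft_force: [-0.9, 1.1, -0.2]
finger_gap: 85.6
grip_force: 0.0
[420.29967536 249.00754258 257.65877608] [-1.79998824e+02 -4.25249529e-04  1.55960351e+02] [ 24.6 -11.   97.2  -0.   93.8 -41.3] 3.45
```

View pics/w1.png

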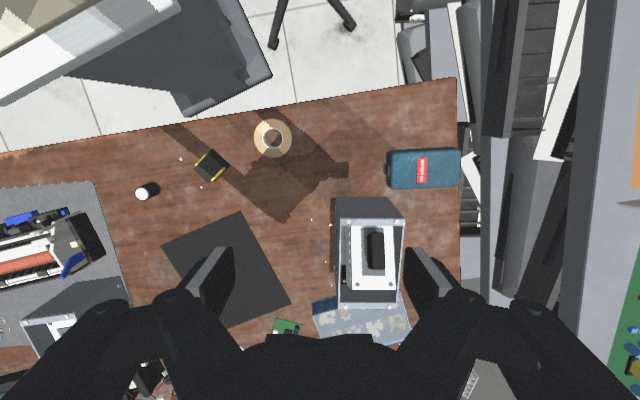

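The picture shows the bay at (368,255), with the wedged module's grip at about (376,250) and the mat at (225,270). The tool ended up short in x, so I'll take a second, closer view.

```bash
python3 -m jog '[[0,0,0,-35,18,7,-1],[0,0,0,-35,18,7,-1],[0,0,0,-35,18,7,-1],[0,0,0,0,0,0,-1]]'
python3 - <<'E'
from bench import r
from h import *
s=r.sense();print(s["tool_pos"],s["tcp_rot"],np.round(s["joint_pos"],1),s["time"])
w=r.snapshot("wrist");np.savez("w2.npz",T=pose(s),**w);p1=np.load("w1.npz")["pixels"];
a=cv2.resize(p1[190:315,320:420],(400,500),interpolation=2)
p=w["pixels"];b=cv2.resize(p[80:280,240:400],(400,500),interpolation=2)
cv2.imwrite("pics/w2.png",np.hstack([a,b])[:,:,::-1])
E
```

```text
time: 3.9
tool_pos: [540.3, 254.2, 232.1]
tcp_rot: [-179.7, -0.2, 155.5]
ft_force: [-1.0, -0.6, -0.8]
finger_gap: 85.6
grip_force: 0.0
[540.2912336  254.1641897  232.05004355] [-179.74504481   -0.20522183  155.45538779] [ 20.3   6.7  82.5  -0.   91.1 -45.2] 3.9
```

View pics/w2.png

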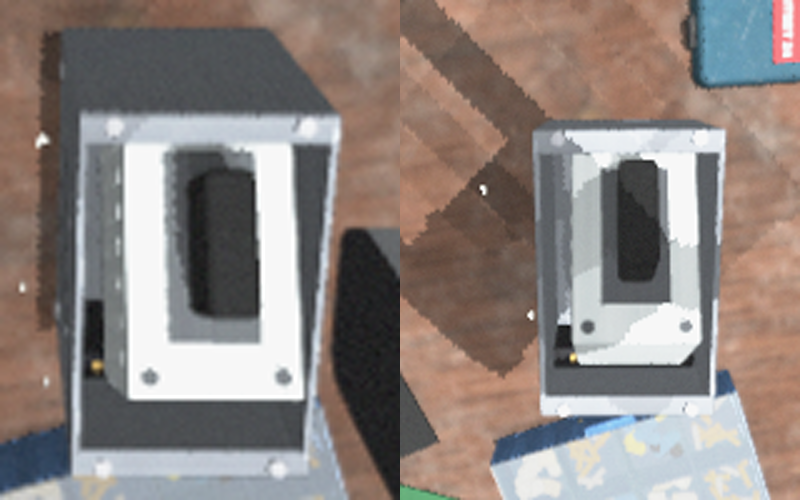

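Both views show the rim screws, the module's two far top screws and the grip's top outline clearly. Triangulating them now.

```bash
cat > m.py <<'E'
from h import *
W=[dict(np.load(f"w{i}.npz")) for i in(1,2)]
f1=lambda x,y:(320+x/4-.4,190+y/4-.4); f2=lambda x,y:(240+(x-400)/2.5-.3,80+y/2.5-.3)
pts={"rNL":((115,126),(558,138)),"rNR":((307,126),(700,138)),"rFL":((103,468),(563,410)),"rFR":((278,468),(692,410)),
"mL":((150,377),(588,327)),"mR":((283,377),(686,327)),"gNR":((258,172),(658,161)),"gFR":((258,318),(658,281)),"gNL":((210,172),(620,161)),"gFL":((210,318),(620,281))}
P={}
for k,(a,b) in pts.items():
    x,e=tri([ray(W[0],*f1(*a),W[0]["T"]),ray(W[1],*f2(*b),W[1]["T"])]);P[k]=x;print(k,x.round(1),np.round(e,1))
bay=np.mean([P[k] for k in P if k[0]=="r"],0);e=P["rFL"]-P["rNL"]+P["rFR"]-P["rNR"];yaw=np.degrees(np.arctan2(e[1],e[0]))
print("bay",bay,"yaw",yaw)
for k in P:print(k,(R.from_euler("z",-yaw,degrees=True).apply(P[k]-bay)+[0,0,bay[2]]).round(1))
E
python3 m.py
```

```text
rNL [488.1 259.2  99.6] [0.1 0.1]
rNR [513.1 313.8  98.2] [0.1 0.1]
rFL [602.3 207.7  99.4] [0.3 0.3]
rFR [628.7 262.5  96.8] [0. 0.]
mL [564.8 238.  115.9] [0. 0.]
mR [582.5 276.4 115.1] [0.1 0.1]
gNR [512.3 293.4 116.8] [0.3 0.3]
gFR [557.6 275.1 118.4] [1.5 1.5]
gNL [505.8 279.9 118.3] [0.6 0.6]
gFL [550.4 261.2 120.6] [1.9 1.9]
bay [558.08882173 260.81865287  98.49545886] yaw -24.09545577088564
rNL [-63.2 -30.   99.6]
rNR [-62.7  30.   98.2]
rFL [ 62.1 -30.4  99.4]
rFR [63.8 30.4 96.8]
mL [ 15.5 -18.1 115.9]
mR [ 15.9  24.2 115.1]
gNR [-55.1  11.1 116.8]
gFR [ -6.3  12.8 118.4]
gNL [-55.5  -3.9 118.3]
gFL [ -7.2  -2.8 120.6]
```

```bash
cat > g.py <<'E'
from h import *
B=np.array([558.1,260.8,0.]);YAW=-24.1
def target(cx,cz,tilt,h=45,y=3.3):
    M=R.from_euler("zy",[YAW,-tilt] if 0 else [0,0]); M=R.from_euler("z",YAW,degrees=True)*R.from_euler("y",-tilt,degrees=True)
    T=np.eye(4);T[:3,:3]=M.as_matrix()@np.diag([-1,1,-1.])
    T[:3,3]=B+R.from_euler("z",YAW,degrees=True).apply([cx,y,cz])+M.apply([0,0,h]);return T
def delta(A,T):
    D=np.linalg.inv(A)@T;return R.from_matrix(D[:3,:3]).as_rotvec(degrees=True).round(1),D[:3,3].round(1),(D[:3,:3].T@D[:3,3]).round(1)
E
python3 - <<'E'
from bench import r
from g import *
# convention test
for post in (0,1):
    p=np.array([208.46,-562.63]);y=20.33
    def mv(dx,dy,t,p,y):
        y2=y-t;a=np.radians(y2 if post else y);return p+[np.cos(a)*dx+np.sin(a)*dy,np.sin(a)*dx-np.cos(a)*dy],y2
    for _ in range(15):p,y=mv(30,-32.5,0,p,y)
    for a,b in((30,-32.5),(25,-36.5),(19,-40),(13,-42),(7,-44)):p,y=mv(a,b,-8.5,p,y)
    print(post,p,y)
s=r.sense();A=pose(s);print(s["tool_pos"],s["tcp_rot"])
print("pre",delta(A,target(-1.5,61.8,28,105)), target(-1.5,61.8,28,105)[:3,3])
print("grasp",target(-1.5,61.8,28,45)[:3,3])
E
```

```text
0 [420.31932402 249.03532401] 62.83
1 [391.47229302 240.83684915] 62.83
[538.80183359 254.5185978  233.53262146] [-179.79390165   -0.19728219  155.50962194]
pre (array([ -0.3, -28.2,  -0.3]), array([35.6, 17. , 79.1]), array([68.7, 16.9, 53. ])) [513.08052204 284.55330011 154.50949725]
grasp [538.7935033  273.05132775 101.53264168]
```

```bash
python3 -m jog '[[0,0,0,18,8.5,39.5,0.3],[0,-7,0,17.6,8.5,39.6,0.3],[0,-7,0,0,0,0,0.3],[0,-7,0,0,0,0,0.3],[0,-7,0,0,0,0,0.3]]' 100
python3 -m jog '[[0,0,0,0,0,0,0.3],[0,0,0,0,0,0,0.3],[0,0,0,0,0,0,0.3]]'
python3 - <<'E'
from bench import r
from g import *
s=r.sense();A=pose(s);print(s["tool_pos"],s["tcp_rot"],np.round(s["joint_pos"],1))
print("pre",delta(A,target(-1.5,61.8,28,105)));print("grasp",delta(A,target(-1.5,61.8,28,45)))
w=r.snapshot("wrist");cv2.imwrite("pics/w3.png",w["pixels"][:,:,::-1])
E
```

```text
time: 4.45
tool_pos: [512.5, 286.2, 159.5]
tcp_rot: [179.6, 28.3, 155.6]
ft_force: [-0.9, -0.5, -1.0]
finger_gap: 29.7
grip_force: 0.0
time: 4.75
tool_pos: [513.5, 285.6, 159.1]
tcp_rot: [179.8, 27.9, 155.7]
ft_force: [0.9, -0.3, -0.8]
finger_gap: 29.9
grip_force: 0.0
[513.46674548 285.60646174 159.08213558] [179.84087756  27.93779355 155.66706997] [ 40.6  -5.1 107.1 -27.2  67.7 -16.9]
pre (array([ 0. , -0.1, -0.2]), array([ 2.1, -1.1,  4.1]), array([ 2.1, -1.1,  4.1]))
grasp (array([ 0. , -0.1, -0.2]), array([ 2. , -1.2, 64.1]), array([ 2.1, -1.1, 64.1]))
```

View pics/w3.png

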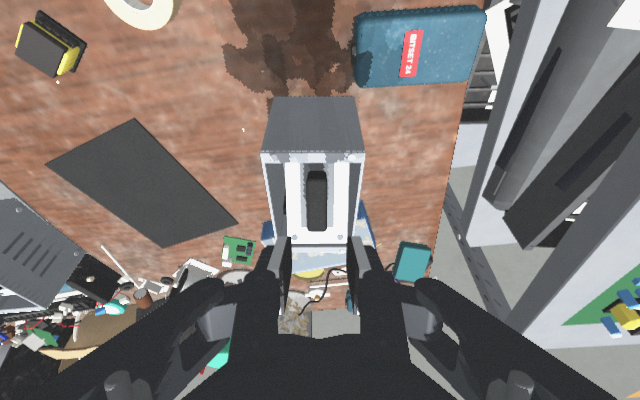

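The grip is at (317,200), midway between the fingers (columns 280 and 352), and the mat and bay are clear of the tool. I'll descend along the tool axis.

```bash
python3 -m jog '[[0,0,0,2,-1,20,0.3],[0,0,0,0,0,18,0.3],[0,0,0,0,0,14,0.3],[0,0,0,0,0,12,0.3],[0,0,0,0,0,0,0.3]]'
python3 -m jog '[[0,0,0,0,0,0,1],[0,0,0,0,0,0,1],[0,0,0,0,0,0,1],[0,0,0,0,0,0,1]]' 110
python3 - <<'E'
from bench import r
from g import *
s=r.sense();A=pose(s);print(s["tool_pos"],s["tcp_rot"],s["ft_force"],s["finger_gap"],s["grip_force"])
print("grasp",delta(A,target(-1.5,61.8,28,45)))
E
```

```text
time: 5.3
tool_pos: [538.2, 271.4, 98.4]
tcp_rot: [-179.9, 27.9, 155.8]
ft_force: [-0.4, -0.8, 0.4]
finger_gap: 29.8
grip_force: 0.0
time: 5.7
tool_pos: [538.3, 273.4, 100.9]
tcp_rot: [179.9, 28.0, 155.8]
ft_force: [0.7, -0.6, -0.2]
finger_gap: 0.0
grip_force: 0.0
[538.26396967 273.4287714  100.90393791] [179.93548394  28.02789974 155.82544652] [ 0.65271566 -0.60682421 -0.15273577] 0.012256597623863833 0.0
grasp (array([ 0. ,  0. , -0.1]), array([-0.9, -0.1, -0.3]), array([-0.9, -0.1, -0.3]))
```

The fingers closed fully with no grip force, so I missed the grip. I'll look before moving.

```bash
python3 - <<'E'
from bench import r
from g import *
w=r.snapshot("wrist");t=r.snapshot("scene")
a=cv2.resize(w["pixels"][120:320,220:420],(400,400),interpolation=2);b=cv2.resize(t["pixels"][200:290,185:275],(400,400),interpolation=2)
cv2.imwrite("pics/w4.png",np.hstack([a,b])[:,:,::-1])
E
```

```text
(no output)
```

View pics/w4.png

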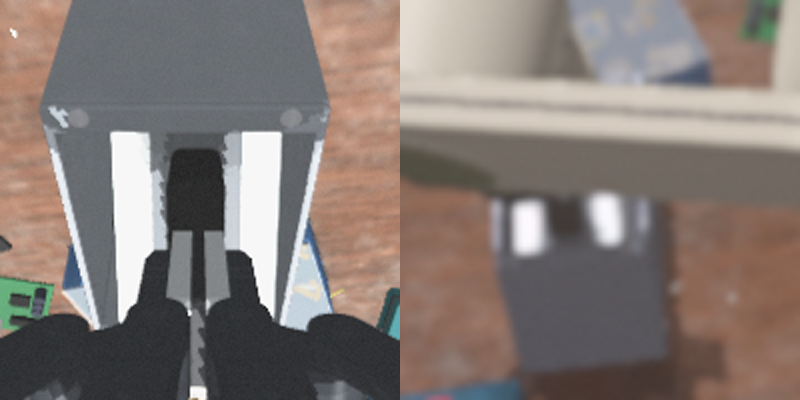

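The wrist crop shows the closed finger tips at crop (200,230), i.e. pixel (320,235), in front of the black grip. The near rim screws are at pixels (259,179) and (365,179). I'll check the predicted projections against these.

```bash
python3 - <<'E'
from bench import r
from g import *
s=r.sense();A=pose(s);w=r.snapshot("wrist")
def proj(P):
    c=np.linalg.inv(A@w["hand_eye"])@np.r_[P,1];return (w["cx"]+w["fx"]*c[0]/-c[2],w["cy"]-w["fy"]*c[1]/-c[2],-c[2])
Y=R.from_euler("z",YAW,degrees=True)
for n,q in {"rNL":(-63,-30,99),"rNR":(-63,30,99)}.items():print(n,np.round(proj(B+Y.apply(q)),1))
for x in(-22,22):
  for z in(40,76):print(x,z,np.round(proj((target(-1.5,61.8,28,z)@[-x,0,0,1])[:3]),1))
print("tcp",np.round(proj(A[:3,3]),1))
print(np.round(w["hand_eye"],4).tolist(),w["fx"],w["fy"])
print(r.sense()["ft_force"],r.sense()["finger_gap"])
E
```

```text
rNL [259.6 178.5 161.8]
rNR [366.1 178.4 161.8]
-22 40 [318.7 193.5 186.8]
-22 76 [318.7 211.7 152.3]
22 40 [318.8 254.5 199.3]
22 76 [318.8 284.1 164.8]
tcp [318.6 226.1 188.5]
[[0.0002, 0.9589, 0.2839, 71.0844], [1.0, -0.0001, -0.0003, -0.0198], [-0.0002, 0.2839, -0.9589, -175.5411], [0.0, 0.0, 0.0, 1.0]] 286.9698529442183 286.9698529442183
[-0.65178583  1.18572981  0.32312203] 0.35194307180556933
```

The rim projects where predicted, but the fingers do not. A 30 mm gap spans about 56–60 px, which puts the real tips about 34 mm short of the reported TCP, so they closed above the grip. I'll reopen, go deeper in small force-checked steps, and close again.

```bash
python3 -m jog '[[0,0,0,0,0,0,0.3],[0,0,0,0,0,0,0.3],[0,0,0,0,0,0,0.3]]'; python3 -m jog '[[0,0,0,0,0,5,0.3],[0,0,0,0,0,5,0.3]]';
python3 - <<'E'
from bench import r
from g import *
s=r.sense();print(s["ft_force"],s["finger_gap"],s["time"])
w=r.snapshot("wrist")
cv2.imwrite("pics/w5.png",cv2.resize(w["pixels"][120:320,220:420],(500,500),interpolation=2)[:,:,::-1])
E
```

```text
time: 6.15
tool_pos: [538.1, 272.9, 100.1]
tcp_rot: [-180.0, 28.0, 155.8]
ft_force: [0.0, -0.1, -0.0]
finger_gap: 30.1
grip_force: 0.0
time: 6.35
tool_pos: [542.6, 271.0, 91.1]
tcp_rot: [180.0, 28.0, 155.8]
ft_force: [0.1, -0.0, -0.2]
finger_gap: 30.2
grip_force: 0.0
[ 0.13772176 -0.00802586 -0.15559935] 30.168889354966932 6.35
```

View pics/w5.png

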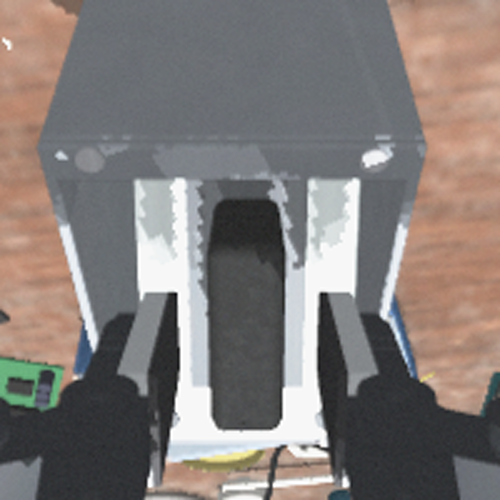

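The grip's top spans crop x 213–283, y 247–428, and the tips at crop (178,293) and (318,293) are centred around it at about the same height. About 20 mm more puts the pads alongside the grip.

```bash
python3 -m jog '[[0,0,0,0,0,7,0.3],[0,0,0,0,0,7,0.3]]'; python3 -m jog '[[0,0,0,0,0,5,0.3],[0,0,0,0,0,0,0.3]]';python3 -m jog '[[0,0,0,0,0,0,1],[0,0,0,0,0,0,1],[0,0,0,0,0,0,1],[0,0,0,0,0,0,1]]' 110
```

```text
time: 6.6
tool_pos: [548.7, 268.2, 78.5]
tcp_rot: [180.0, 28.0, 155.8]
ft_force: [-0.4, 0.1, -0.2]
finger_gap: 29.6
grip_force: 0.0
time: 6.8
tool_pos: [550.2, 266.6, 73.2]
tcp_rot: [-179.9, 27.9, 155.8]
ft_force: [-0.8, -0.3, -0.1]
finger_gap: 29.8
grip_force: 0.0
time: 7.2
tool_pos: [550.5, 267.4, 74.6]
tcp_rot: [180.0, 28.0, 155.8]
ft_force: [-1.4, -0.3, -1.5]
finger_gap: 14.0
grip_force: 107.3
```

Gripped: 14 mm gap at 107 N. Next I'll plan the turn about the body's centre. It first rises about 9 mm so the far corner clears the ledge, and shifts slightly away from the robot so the near corner clears the lip.

```bash
python3 - <<'E'
from bench import r
from g import *
A=pose(r.sense());M0=target(-1.5,61.8,28,0);np.save("G.npy",np.linalg.inv(M0)@A);print(np.round((np.linalg.inv(M0)@A)[:3,3],1))
G=np.load("G.npy");C=A
for w in[(-1,66,28),(-.3,69,26.5),(.8,70,24),(2.2,70.5,21),(3.2,70.7,18.5),(3.6,72,16),(3.5,76,13),(3.5,80,9),(3.2,85,5),(2.5,89,2),(1.5,93,0)]:
    T=target(*w,0)@G;print(w,*[np.array(x).tolist() for x in delta(C,T)[:2]]);C=T
E
```

```text
[  1.2  -0.4 -15.2]
(-1, 66, 28) [0.0, -0.0, 0.0] [-2.4, 0.0, -3.5]
(-0.3, 69, 26.5) [0.0, 1.5, -0.0] [-2.4, 0.0, -2.3]
(0.8, 70, 24) [0.0, 2.5, -0.0] [-2.1, 0.0, -0.4]
(2.2, 70.5, 21) [0.0, 3.0, -0.0] [-2.3, 0.0, 0.1]
(3.2, 70.7, 18.5) [0.0, 2.5, -0.0] [-1.7, 0.0, 0.1]
(3.6, 72, 16) [0.0, 2.5, -0.0] [-1.5, 0.0, -1.1]
(3.5, 76, 13) [0.0, 3.0, -0.0] [-1.8, -0.0, -3.9]
(3.5, 80, 9) [0.0, 4.0, -0.0] [-2.0, 0.0, -3.9]
(3.2, 85, 5) [0.0, 4.0, -0.0] [-1.5, -0.0, -5.0]
(2.5, 89, 2) [0.0, 3.0, -0.0] [-0.4, -0.0, -4.1]
(1.5, 93, 0) [0.0, 2.0, -0.0] [0.3, -0.0, -4.1]
```

```bash
python3 -m jog '[[0,0,0,-2.4,0,-3.5,1],[0,1.5,0,-2.4,0,-2.3,1],[0,2.5,0,-2.1,0,-0.4,1],[0,0,0,0,0,0,1]]'; python3 - <<'E'
from bench import r
from g import *
A=pose(r.sense());T=A@np.linalg.inv(np.load("G.npy"));q=R.from_euler("z",-YAW,degrees=True).apply(T[:3,3]-B);print(q.round(1),R.from_matrix(T[:3,:3]).as_euler("ZYX",degrees=True).round(1), r.sense()["wrist_torque"])
E
```

```text
time: 7.6
tool_pos: [554.3, 265.8, 83.9]
tcp_rot: [179.9, 24.0, 155.7]
ft_force: [-0.0, -0.2, -5.0]
finger_gap: 14.3
grip_force: 107.6
[ 1.7  3.4 70.5] [155.8  24.  179.9] [0.28495499 0.63585521 0.02639114]
```

```bash
python3 -m jog '[[0,3,0,-2,0,0.1,1],[0,2.5,0,-1.5,0,0.1,1],[0,2.5,0,-1.4,0,-1.1,1],[0,0,0,0,0,0,1]]'; python3 -m jog '[[0,3,0,-1.8,0,-3.9,1],[0,4,0,-2,0,-3.9,1],[0,4,0,-1.6,0,-5,1],[0,3,0,-0.4,0,-4.1,1],[0,2,0,0.3,0,-4.1,1]]'; python3 -m jog '[[0,0,0,0,0,0,1],[0,0,0,0,0,0,1]]';python3 - <<'E'
from bench import r
from g import *
w=r.snapshot("wrist");s=r.sense();A=pose(s);T=A@np.linalg.inv(np.load("G.npy"));q=R.from_euler("z",-YAW,degrees=True).apply(T[:3,3]-B);print(q.round(1),R.from_matrix(T[:3,:3]).as_euler("ZYX",degrees=True).round(1),s["wrist_torque"],s["joint_pos"].round(1) if hasattr(s["joint_pos"],"round") else s["joint_pos"])
t=r.snapshot("top")
cv2.imwrite("pics/w6.png",np.hstack([cv2.resize(w["pixels"][100:340,200:440],(400,400)),cv2.resize(t["pixels"][140:240,180:280],(400,400))])[:,:,::-1])
E
```

```text
time: 8.0
tool_pos: [558.5, 263.8, 86.7]
tcp_rot: [180.0, 16.1, 155.7]
ft_force: [0.1, 0.8, -2.7]
finger_gap: 14.3
grip_force: 108.1
time: 8.5
tool_pos: [559.2, 262.5, 106.8]
tcp_rot: [-179.9, -0.0, 155.8]
ft_force: [0.2, -0.3, -4.8]
finger_gap: 14.0
grip_force: 107.6
time: 8.7
tool_pos: [558.8, 263.0, 106.6]
tcp_rot: [-179.9, 0.1, 155.8]
ft_force: [-1.3, -0.5, -6.2]
finger_gap: 14.7
grip_force: 107.7
[ 0.6  2.8 91.4] [ 155.9    0.  -179.9] [ 0.01772647  0.0047966  -0.00506345] [ 20.5  13.5  88.2  -0.1  78.4 -45.3]
```

View pics/w6.png

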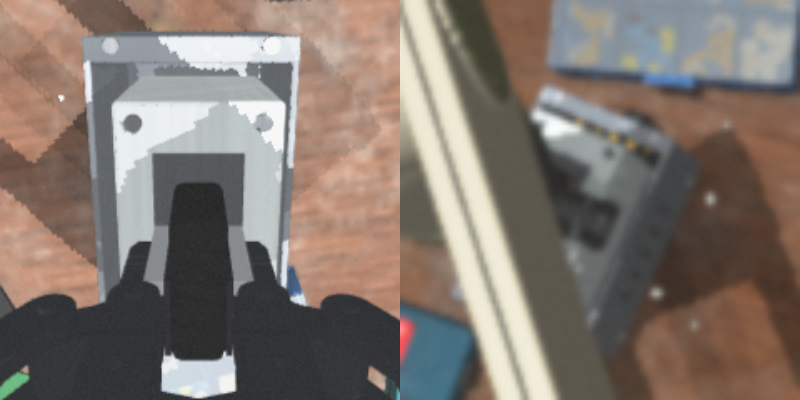

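The module is level in the wrist crop (left half): both of its near screws are visible at crop (132,123) and (264,123), clear of the lip, and wrist torque is near zero. Lifting straight out, then moving over the mat.

```bash
python3 -m jog '[[0,0,0,0,0,-10,1],[0,0,0,0,0,-20,1],[0,0,0,0,0,-20,1],[0,0,0,0,0,-20,1],[0,0,0,0,0,-12,1]]'; python3 -m jog '[[0,0,0,0,0,0,1],[0,0,0,-6,-18.5,0,1],[0,0,0,-10,-31,0,1],[0,0,0,-11,-35,0,1],[0,0,0,-11,-35,0,1]]'; python3 -m jog '[[0,0,0,-11,-35,0,1],[0,0,0,-11,-35,0,1],[0,0,0,-8,-24,0,1],[0,0,0,-4,-12,0,1],[0,0,0,0,0,0,1]]'
python3 - <<'E'
from bench import r
from g import *
s=r.sense();A=pose(s);T=A@np.linalg.inv(np.load("G.npy"));print(T[:3,3],s["finger_gap"])
w=r.snapshot("wrist");cv2.imwrite("pics/w7.png",w["pixels"][:,:,::-1])
E
```

```text
time: 9.3
tool_pos: [560.0, 264.0, 192.6]
tcp_rot: [179.9, 0.2, 155.8]
ft_force: [0.2, 0.6, -5.7]
finger_gap: 14.3
grip_force: 108.0
time: 9.8
tool_pos: [543.6, 137.0, 187.9]
tcp_rot: [-179.9, -0.1, 155.9]
ft_force: [0.5, -0.6, -5.2]
finger_gap: 14.4
grip_force: 108.3
time: 10.3
tool_pos: [531.7, 26.2, 188.6]
tcp_rot: [-179.9, -0.1, 155.7]
ft_force: [1.0, -0.3, -5.9]
finger_gap: 14.3
grip_force: 108.4
[532.93612127  26.11971107 173.47857411] 14.34933067117782
```

View pics/w7.png

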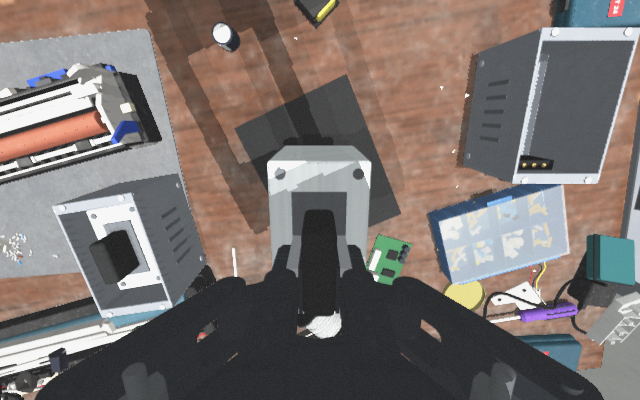

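The module is clear and hangs over the mat, whose corners are at (235,128), (345,75) and (400,213). The bay at right is empty and the other module sits at (115,250). I'll check the mat centre from the two opposite corners.

```bash
python3 - <<'E'
from bench import r
from g import *
A=pose(r.sense());w=r.snapshot("wrist")
P=[onz(w,u,v,3,A) for u,v in((235,128),(400,213))];print(P,np.mean(P,0))
E
python3 -m jog '[[0,0,0,0,0,12,1],[0,0,0,0,0,25,1],[0,0,0,0,0,30,1],[0,0,0,0,0,25,1],[0,0,0,0,0,12,1]]'; python3 -m jog '[[0,0,0,0,0,8,1],[0,0,0,0,0,5,1],[0,0,0,0,0,4,1],[0,0,0,0,0,0,1]]'
```

```text
[array([440.77281593, -44.01860547,   3.        ]), array([628.25387471, 103.30279112,   3.        ])] [534.51334532  29.64209283   3.        ]
time: 10.9
tool_pos: [530.1, 29.3, 81.7]
tcp_rot: [-179.9, -0.3, 155.9]
ft_force: [-1.2, -0.1, -5.4]
finger_gap: 14.4
grip_force: 108.2
time: 11.3
tool_pos: [533.1, 28.2, 69.2]
tcp_rot: [180.0, 0.0, 155.8]
ft_force: [-0.2, -0.1, -6.7]
finger_gap: 14.1
grip_force: 108.2
```

```bash
python3 -m jog '[[0,0,0,0,0,3,1],[0,0,0,0,0,3,1],[0,0,0,0,0,0,1]]'; python3 -m jog '[[0,0,0,0,0,1.5,1],[0,0,0,0,0,1.5,1],[0,0,0,0,0,0,1]]'
```

```text
time: 11.6
tool_pos: [532.5, 28.1, 62.5]
tcp_rot: [-180.0, -0.0, 155.8]
ft_force: [-0.9, 0.6, -5.9]
finger_gap: 14.4
grip_force: 108.3
time: 11.9
tool_pos: [532.5, 28.2, 59.5]
tcp_rot: [-180.0, -0.0, 155.8]
ft_force: [-0.3, 0.4, -5.4]
finger_gap: 14.2
grip_force: 108.3
```

```bash
python3 -m jog '[[0,0,0,0,0,1,1],[0,0,0,0,0,0,1]]'; python3 -m jog '[[0,0,0,0,0,1,1],[0,0,0,0,0,0,1]]'
```

```text
time: 12.1
tool_pos: [532.6, 28.2, 58.6]
tcp_rot: [-180.0, -0.0, 155.8]
ft_force: [-1.1, -0.1, -6.0]
finger_gap: 14.2
grip_force: 108.3
time: 12.3
tool_pos: [532.6, 28.2, 57.6]
tcp_rot: [-180.0, -0.0, 155.8]
ft_force: [1.2, -0.3, -5.4]
finger_gap: 14.1
grip_force: 108.3
```

```bash
python3 -m jog '[[0,0,0,0,0,1,1],[0,0,0,0,0,0,1]]'; python3 -m jog '[[0,0,0,0,0,1,1],[0,0,0,0,0,0,1]]'
```

```text
time: 12.5
tool_pos: [533.1, 28.0, 57.4]
tcp_rot: [180.0, 0.0, 155.8]
ft_force: [-1.4, -0.4, 0.0]
finger_gap: 14.2
grip_force: 109.4
time: 12.7
tool_pos: [533.2, 28.1, 57.4]
tcp_rot: [180.0, 0.1, 155.8]
ft_force: [-5.7, -0.4, 9.2]
finger_gap: 14.2
grip_force: 110.9
```

Contact: the module's weight is on the mat. I'll release to a 30 mm gap, then retreat straight up.

```bash
python3 -m jog '[[0,0,0,0,0,-0.8,1],[0,0,0,0,0,0,0.3],[0,0,0,0,0,0,0.3],[0,0,0,0,0,0,0.3],[0,0,0,0,0,0,0.3]]'; python3 -m jog '[[0,0,0,0,0,-5,0.3],[0,0,0,0,0,-15,0.3],[0,0,0,0,0,-25,0.3],[0,0,0,0,0,-35,0.3],[0,0,0,0,0,-30,0.3]]';python3 -m jog '[[0,0,0,0,0,-20,0.3],[0,0,0,0,0,0,0.3],[0,0,0,0,0,0,0.3]]'
python3 - <<'E'
from bench import r
from g import *
w=r.snapshot("wrist");t=r.snapshot("scene")
cv2.imwrite("pics/w8.png",np.hstack([cv2.resize(w["pixels"][60:340,180:460],(400,400)),cv2.resize(t["pixels"][160:280,250:370],(400,400))])[:,:,::-1])
E
```

```text
time: 13.2
tool_pos: [532.9, 28.2, 56.6]
tcp_rot: [180.0, 0.0, 155.8]
ft_force: [-0.3, 0.1, -0.9]
finger_gap: 29.7
grip_force: 0.0
time: 13.7
tool_pos: [533.0, 28.2, 169.6]
tcp_rot: [180.0, 0.1, 155.8]
ft_force: [0.5, 0.9, 0.3]
finger_gap: 30.1
grip_force: 0.0
time: 14.0
tool_pos: [533.2, 28.1, 187.7]
tcp_rot: [180.0, 0.1, 155.8]
ft_force: [0.1, -0.3, -0.1]
finger_gap: 29.8
grip_force: 0.0
```

View pics/w8.png

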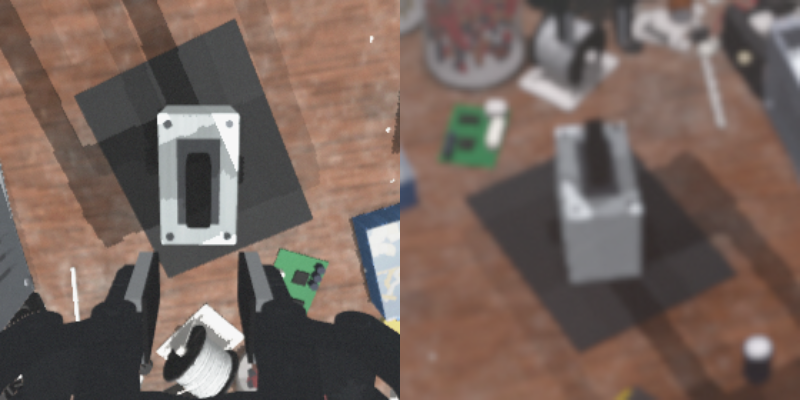

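The module stands upright in the middle of the mat (crop (198,178)), and the gripper is clear of it.

```bash
python3 -c "
from bench import r
print(r.hand_in())"
```

```text
the job is handed in; nothing more can be done
None
```

I levelled the wedged module in its bay, lifted it out and stood it upright in the middle of the mat, with the other module untouched; I handed the job in just after 14.0 s, and no verdict came back.

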